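# Release the sprung lid of the mould clamp

## Robot

A 6-joint arm with a two-finger parallel gripper is mounted at the origin on a cart in front of the work surface, level with it; the furniture and walls round the work are solid. World frame = base frame: x ahead of the robot, y to its left, z up, the work surface at z = 0. Lengths are in mm, angles in degrees, forces in N, time in s.
With the tool pointing down it reaches from about 250 to 775 mm from the base axis. Payload 8.9 kg.
Tool frame: the origin (TCP) lies at the very end of the fingers, on their centre line; the grasp point (between the pads) lies 19 mm behind it; z points along the fingers, x is the direction in which the jaws open and shut, and the axes are right-handed (so a half turn about z gives the same grasp; the last joint's range is limited). The gripper opens to 85 mm and grips with 20 to 120 N. Pads are 22 mm wide; open, the fingers measure 114 mm over their backs; the gripper's body (76 mm by 85 mm) begins 54 mm behind the grasp point. The pads swing forward as they close: fully open they stand 13 mm farther back than shut.
Start: joints at [67.305, 16.656, -8.789, 64.555, 0, 82.019], TCP at [133.337, 507.784, 231.305] pointing down, gripper open.
Joint ranges: [-144.48, 144.48], [-52.06, 99.96], [-74.48, 78.29], [-112.23, 115.85], [-86.99, 84.42], [-180, 180]. Speed limits (degrees/s): [127.2, 127.2, 159.86, 180, 180, 180].

## Interface

Orientations are given as a 3x3 rotation matrix whose columns are the frame's x, y, z axes.
In Python, from station import get_obs, capture, finish_job gives the robot as it stands. The module is installed in compiled form; this text tells all that it offers.
- The arm moves only by the tool move_arm, never from a script. Its argument "steps" is a list of rows, each a list of 3 entries, a list of its own where there are three numbers: the gripper's target within -1 to 1 (shut at 1, half-way at 0, fully open at -1), then the shift along the tool's x, y, z in cm, then the turn, a rotation vector about the tool's x, y, z in degrees. In form: [[claw, [x, y, z], [rx, ry, rz]], ...]. A call has 1 to 10 rows; each row shifts and turns the commanded pose from where the row before left it, along the tool's axes as they then stand; what a row does not reach is not made up. A row lasts 1/12 s, in which the tool goes at most 41.7 mm and 7.16 degrees, less where a joint would pass 70% of its speed; a pose out of reach is approached as far as the arm can. A call is refused whole if a number of a shift passes 4.17 or a number of a turn 7.16, either way. A call with a gripper value outside its range is refused whole. The fingers move at their own pace and stop on an object; "squeeze" is the grip in N (left out, the last holds). Time passes only in rows, so rows that do not move let the fingers close. It gives the time, the measured TCP pose, the force and the opening at its end, in the units of the state.
- get_obs(): the state, without advancing time (a new reading comes with each control period).
- capture(name): name is "scene" or "top"; returns a dict with "image" (420x560x3 uint8, red, green, blue), "K" (3x3 intrinsics, pixels), "xyz" and "rotation" of the camera in the world. Camera axes: x right, y up, looking along -z (the intrinsics and any distortion apply to the point x, -y, -z); pixel columns grow to the right and rows downward; lengths in mm; the calibration is good to about 2 mm. A picture is of the moment at which its call begins. There is no depth.
- finish_job(): hands the job in, once; it reports no verdict.
The state is a dict: "time": time; "joint_positions": joint angles; "qvel": joint speeds; "joint_torque": joint torques, N m; "tcp_pos": TCP position; "tcp_rot": TCP orientation; "wrist_force": force on the tool from outside, world axes, zero at the start; "ft_torque": the same for the moment, N m; "gripper_width": opening from 0.0 (shut) to 1.0 (fully open).
Only numpy, scipy, OpenCV 4.12 (cv2) and the standard library are available. Lean on these libraries where they do the work, as an engineer would, in place of code of your own. Each camera call takes 0.05 s, during which the arm holds its last target.

## Task

The three rubber moulds in the aluminium clamp have cooled: open its lid so that they can be taken out later. Feel along the clamp's black front ledge for the one hidden notch, press down the catch inside it with a fingertip until the lid springs up, then push the lid right back to its stop with the fingers. Push only as hard as is needed, leave the moulds lying where they are, and disturb nothing else on the bench.

Things in the scene. Friction and masses are not known exactly. Their poses are not given: they have to be found in the camera images.
- clamp: Fixed mould clamp, 132 (x) x 214 (y) mm, 38 mm high with its lid shut; bare aluminium, black front ledge. Origin under it on the bench, 70 mm behind its front face, half-way across; x points from the ledge back to the hinge, away from the robot; y to the left; z up. The ledge spans x = -70 to -36 mm, its flat top at z = 30 mm. The shut lid's front edge is at x = -34 mm, z = 33 to 38 mm.
- ledge_left (a point): Left end (clamp y = +100 mm) of the black ledge, 13 mm behind its front edge (x = -57 mm), on its flat top. Between it and ledge_right, 200 mm away, is one notch, 40 mm long, through the ledge from front to back and 8.5 mm deep to the catch in it; it may be anywhere, right at an end too. Beyond each end is a 7 mm aluminium cheek as high as the ledge.
- ledge_right (a point): Right end (clamp y = -100 mm) of the black ledge, as ledge_left.
- catch (a joint): The catch in the notch, rad: a black rocker with a 37 mm thumb bar, 13 mm wide, at the front of the notch, its top 8.5 mm below the ledge's top at rest (0). Pressed down with 3 to 6 N the bar sinks, about 21 mm per rad, and springs back. The hook at the back (25 to 33 mm behind the front edge) leans 5 mm forward meanwhile and lets go of the lid at about 0.2; 0.28 is its stop.
- clamp_lid (a joint): The lid's angle, rad: 0 shut and held by the catch, 1.9 right back against its stop. Once released it swings up on its spring in 1 to 2 s and stands at about 1.15 to 1.35; from there it has to be pushed back, with 1 to 3 N at its front edge.
- lid_hinge (a point): Middle of the lid's hinge line, which runs along the clamp's y, 36 mm above the bench, 55 mm behind the clamp's origin. The lid opens away from the robot about it. A stiff hinge keeps the lid where it is left, at any angle beyond the one to which its spring lifts it.
- lid_front (a point): Middle of the front edge of the lid, at its top face; moves with the lid. The lid is an aluminium frame 5 mm thick, 214 mm wide, its front edge 89 mm from the hinge; a steel keeper bar hangs 13 mm below the front edge, and three black knobs stand 13 mm high on its upper face, half-way to the hinge.
- mould_a: Pink rubber mould 63 x 44 x 23 mm, loose in the right-hand station of the clamp, its origin at the centre of its underside, 6 mm above the bench. Stays where it is.
- mould_b: Pink rubber mould 64 x 46 x 23 mm, loose in the middle station, origin as mould_a. Stays where it is.
- mould_c: Pink rubber mould 63 x 47 x 23 mm, loose in the left-hand station, origin as mould_a. Stays where it is.
- stack_low: Bystander: the lower of two stacked pink moulds, 80 x 57 x 23 mm, left of the clamp; origin at the centre of its underside.
- stack_top: Bystander: the upper one of the stack, 80 x 56 x 25 mm, its underside 23 mm above the bench.
- talc_pot: Bystander: round white pot, 71 mm wide, 45 mm high, left of the clamp; origin at the centre of its underside.
- open_mould: Bystander: half of an opened mould, red on cream, 86 x 66 x 24 mm, right of the clamp; origin at the centre of its underside.
- tweezers: Bystander: steel tweezers, 122 x 12 x 10 mm, lying right of the clamp; origin at the centre of the underside.

How it is judged (in metres and radians):
On the way, in this order (a step that is already met when the one before it is completed fails the run):
1. the catch in the notch is pressed down until it lets go of the lid (value of joint catch above 0.16 rad), for 0.05 s.
2. the released lid stands up on its spring (value of joint clamp_lid above 0.9 rad), for 0.1 s.
3. the lid is pushed right back to its stop (value of joint clamp_lid above 1.75 rad), for 0.1 s.
At the end, for the whole second after the job is handed in: The lid rests right back against its stop, or within about 8 degrees of it (1.75 rad or more of 1.9), the catch has sprung back, and the three moulds lie in their stations within 12 mm of where they lay (value of joint clamp_lid above 1.75 rad and velocity of joint clamp_lid between -0.1 and 0.1 rad/s and value of joint catch below 0.06 rad and distance of each of mould_a, mould_b, mould_c from where it was at the start of the episode below 0.012 m); the robot touches nothing.
It fails at once if a mould in the clamp is shifted or lifted by more than 15 mm (distance of any of mould_a, mould_b, mould_c from where it was at the start of the episode above 0.015 m).
It fails at once if the lid or the clamp is forced with more than 45 N (contact force between any of the fingers, the arm and clamp above 45 N).
It fails at once if a bystander is moved by more than 20 mm (distance of any of stack_low, stack_top, talc_pot, open_mould, tweezers from where it was at the start of the episode above 0.02 m).
It also fails if it takes over 67 s, if anything falls off the work surface, if the arm or the gripper's body presses on something with over 40 N, if the wrist force passes 120 N, or if a joint passes its speed limit or range.

## Working session

There is one attempt and no reset: what is moved stays moved. The work goes in short steps, Python scripts to look and compute and a tool call to move; the robot and the scene stay as the last step left them, time stands still between calls to the robot, and variables do not carry over. Pictures are saved under pics/ and viewed, and the job is handed in when it is done.

Besides the shell and the picture viewer there is one more tool, called as name(argument=value, ...) on one line, values as JSON. move_arm: Moves the arm, as the interface text tells. Its arguments: {"type":"object","properties":{"steps":{"type":"array"},"squeeze":{"type":"number"}},"required":["steps"]}

```bash
mkdir -p pics
python3 - <<'E'
from station import *
import cv2,pickle
d={}
for n in("scene","top"):
    c=capture(n);d[n]=c
    cv2.imwrite(f"pics/{n}0.png",c["image"][:,:,::-1])
    print(n,c["K"],c["xyz"],c["rotation"],[k for k in c])
pickle.dump(d,open("c0.pkl","wb"))
o=get_obs();print(o)
E
```

```text
scene [[435.37084215   0.         281.91492143]
 [  0.         435.37084215 208.85363809]
 [  0.           0.           1.        ]] [-198.98260664 -679.55181662  525.14449727] [[ 0.66471772  0.31238525 -0.67864999]
 [-0.74706278  0.2863132  -0.59993496]
 [ 0.00689562  0.90578155  0.42368885]] ['image', 'K', 'xyz', 'rotation']
top [[433.88867218   0.         275.26717773]
 [  0.         433.88867218 204.87700948]
 [  0.           0.           1.        ]] [ 371.03359998   -8.56521247 1207.54978386] [[ 6.16618056e-05  9.89343178e-01 -1.45602445e-01]
 [-9.99822863e-01  2.80141251e-03  1.86116893e-02]
 [ 1.88212404e-02  1.45575506e-01  9.89168102e-01]] ['image', 'K', 'xyz', 'rotation']
{'time': 0.1, 'joint_positions': array([ 6.73052126e+01,  1.66848230e+01, -8.82593537e+00,  6.45565823e+01,
        1.57826698e-05,  8.20183298e+01]), 'qvel': array([ 0.03064454, -0.12884881,  0.07341672,  0.0111833 ,  0.05234819,
        0.01267124]), 'joint_torque': array([ 1.81186057e-03, -5.37976813e+01,  3.31919861e+01,  9.29247297e-03,
       -2.42786955e-04,  8.54531123e-06]), 'tcp_pos': array([133.1834384 , 507.41404865, 230.80297806]), 'tcp_rot': array([[ 2.53979119e-01,  9.67209595e-01, -4.53717058e-04],
       [ 9.67209001e-01, -2.53979472e-01, -1.08420882e-03],
       [-1.16389199e-03, -1.63472821e-04, -9.99999309e-01]]), 'wrist_force': array([0.94051093, 0.20817938, 0.24970849]), 'ft_torque': array([-0.03118019,  0.01446488, -0.02476101]), 'gripper_width': 0.99858305759962}
```

View pics/scene0.png

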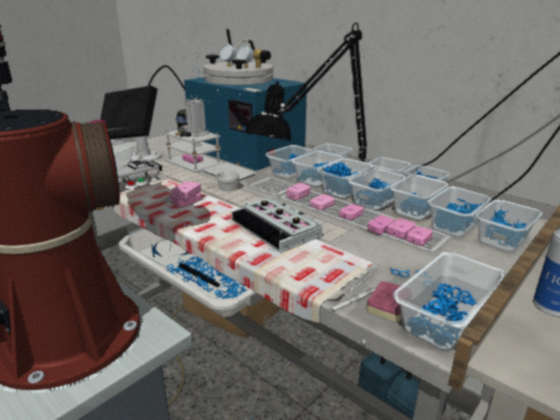

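View pics/top0.png

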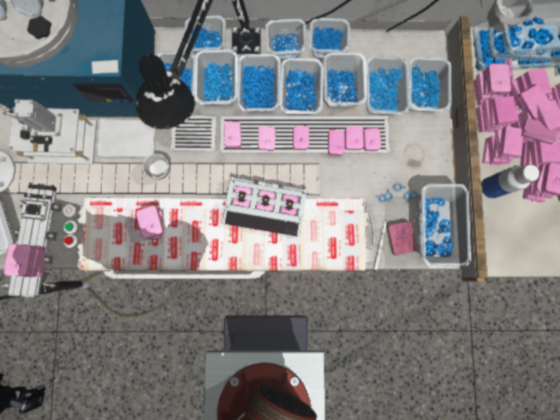

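The clamp sits at about (265,205) in the top view, turned slightly, with its black ledge toward the robot. I'll zoom in on it.

Run:
```python
import cv2,pickle,numpy as np
d=pickle.load(open("c0.pkl","rb"))
t=d["top"]["image"][170:245,215:315,::-1]; s=d["scene"]["image"][185:260,225:325,::-1]
cv2.imwrite("pics/z0.png",np.vstack([cv2.resize(a,None,fx=4,fy=4,interpolation=cv2.INTER_CUBIC) for a in (t,s)]))
```

```text
(no output)
```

View pics/z0.png

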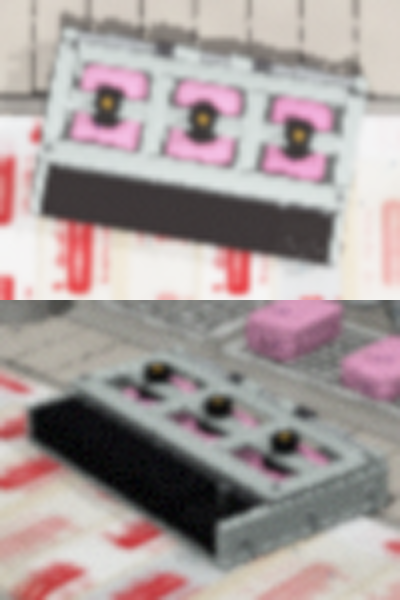

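```bash
cat > h.py <<'E'
import numpy as np
def ray(c,u,v,z):
    K=c["K"];d=np.array([(u-K[0,2])/K[0,0],-(v-K[1,2])/K[1,1],-1.]);w=c["rotation"]@d
    p=np.array(c["xyz"]);return p+w*(z-p[2])/w[2]
def proj(c,P):
    K=c["K"];q=np.array(c["rotation"]).T@(np.array(P)-c["xyz"]);return K[0,0]*q[0]/-q[2]+K[0,2],-K[1,1]*q[1]/-q[2]+K[1,2]
E
python3 - <<'E'
import cv2,pickle,numpy as np
from h import *
d=pickle.load(open("c0.pkl","rb"))
c=d["top"];im=c["image"]
m=(im.max(2)<90).astype(np.uint8);m2=np.zeros_like(m);m2[205:240,218:305]=m[205:240,218:305]
n,l,st,ce=cv2.connectedComponentsWithStats(m2)
i=1+np.argmax(st[1:,4]);print(st[i],ce[i])
ys,xs=np.where(l==i)
P=np.array([ray(c,x,y,30)[:2] for x,y in zip(xs,ys)],np.float32)
r=cv2.minAreaRect(P);print(r,cv2.boxPoints(r))
a=np.clip((im[170:245,215:315,::-1].astype(float)-20)*5,0,255).astype(np.uint8)
s=np.clip((d["scene"]["image"][185:260,225:325,::-1].astype(float))*6,0,255).astype(np.uint8)
cv2.imwrite("pics/z1.png",np.vstack([cv2.resize(q,None,fx=4,fy=4,interpolation=cv2.INTER_NEAREST) for q in (a,s)]))
E
```

```text
[226 212  72  23 840] [261.22619048 223.04761905]
((494.2457275390625, 7.052101135253906), (194.89202880859375, 32.23383331298828), 80.38906860351562) [[462.08572  -86.33534 ]
 [493.86716  -91.717   ]
 [526.40576  100.439545]
 [494.6243   105.821205]]
```

View pics/z1.png

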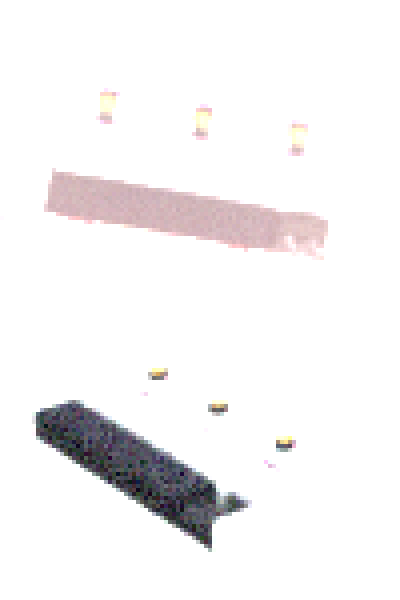

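```bash
cat >> h.py <<'E'
A=np.deg2rad(80.4); cy=np.array([np.cos(A),np.sin(A),0]); cx=np.array([np.sin(A),-np.cos(A),0])
O=np.array([495.5,7,0])+53*cx
def W(p,O=O): return O+cx*p[0]+cy*p[1]+np.array([0,0,p[2]])
def C(w): w=np.array(w)-O; return np.array([w@cx,w@cy,w[2]])
def goto(o,target):  # tool-frame shift cm and turn deg to vertical, x along cy
    from scipy.spatial.transform import Rotation as R
    T=np.array(o["tcp_rot"]);Rt=np.column_stack([cy,cx,[0,0,-1]])
    print("shift tool cm",np.round(T.T@(np.array(target)-o["tcp_pos"])/10,2),"rotvec",np.round(R.from_matrix(T.T@Rt).as_rotvec(degrees=True),2))
E
python3 - <<'E'
import cv2,pickle,numpy as np
from h import *
from station import get_obs
d=pickle.load(open("c0.pkl","rb"));print(O)
c=d["top"];print("notch left",C(ray(c,283,227,30)),"right end",C(ray(c,296.5,229,30)))
pts=[(-70,y,30) for y in(-107,-100,-60,100,107)]+[(-34,y,38) for y in (-107,107)]+[(62,y,36) for y in (-107,107)]+[(-70,y,0) for y in (-107,107)]+[(-36,-60,30)]
out=[]
for n,(y0,x0) in(("top",(170,215)),("scene",(185,225))):
    a=cv2.resize(d[n]["image"][y0:y0+75,x0:x0+100,::-1],None,fx=8,fy=8,interpolation=cv2.INTER_CUBIC)
    for p in pts:
        u,v=proj(d[n],W(p)); cv2.circle(a,(int((u-x0+.5)*8),int((v-y0+.5)*8)),3,(0,255,0),-1)
    cv2.imwrite(f"pics/o_{n}.png",a)
goto(get_obs(),W((-67,-50,231)))
E
```

```text
[547.75778996  -1.83874358   0.        ]
notch left [-55.01755667 -59.97050767  30.        ] right end [-54.20572207 -97.13340382  30.        ]
shift tool cm [-4.43e+01  4.68e+01  2.00e-02] rotvec [-0.01  0.07 -5.11]
```

View pics/o_top.png

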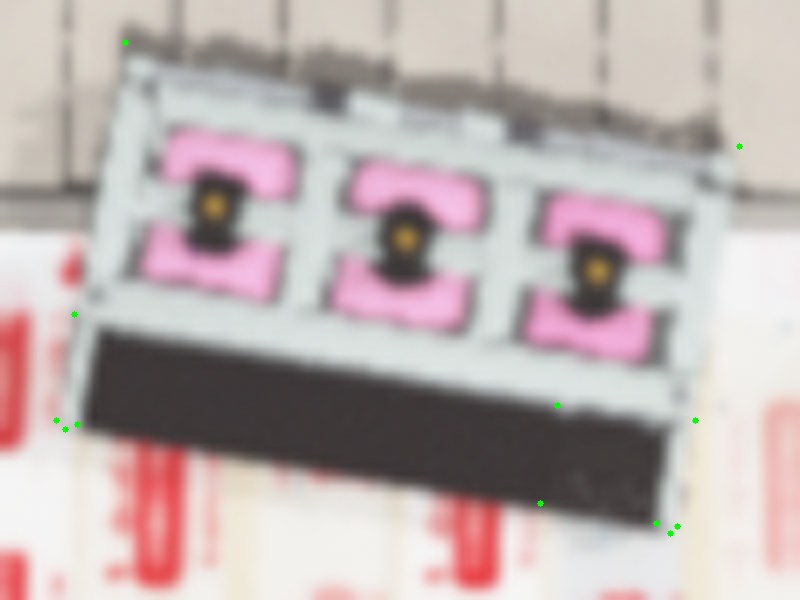

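View pics/o_scene.png

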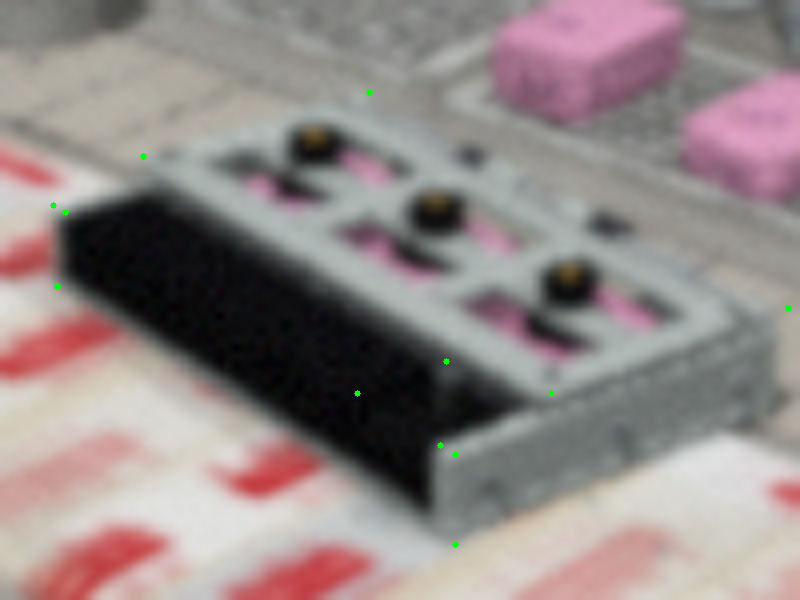

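move_arm(steps=[[1,[-2.3,2.3,0],[0,0,0]],[1,[-2.3,2.3,0],[0,0,0]],[1,[-2.3,2.3,0],[0,0,0]],[1,[-2.3,2.3,0],[0,0,0]],[1,[-2.3,2.3,0],[0,0,0]],[1,[-2.3,2.3,0],[0,0,0]],[1,[-2.3,2.3,0],[0,0,0]],[1,[-2.3,2.3,0],[0,0,0]],[1,[-2.3,2.3,0],[0,0,0]],[1,[-2.3,2.3,0],[0,0,0]]])

```text
time: 0.93
tcp_pos: [297.7, 225.4, 231.2]
tcp_rot: [[0.254, 0.967, 0.0], [0.967, -0.254, -0.0], [-0.0, 0.0, -1.0]]
wrist_force: [1.2, 0.5, -0.4]
gripper_width: -0.001
```

move_arm(steps=[[1,[-2.3,2.3,0],[0,0,0]],[1,[-2.3,2.3,0],[0,0,0]],[1,[-2.3,2.3,0],[0,0,0]],[1,[-2.3,2.3,0],[0,0,0]],[1,[-2.3,2.3,0],[0,0,0]],[1,[-2.3,2.3,0],[0,0,0]],[1,[-2.3,2.3,0],[0,0,0]],[1,[-2.3,2.3,0],[0,0,0]],[1,[0,0,0],[0,0,-5.1]],[1,[0,0,0],[0,0,0]]])

```text
time: 1.77
tcp_pos: [428.9, 0.9, 230.8]
tcp_rot: [[0.166, 0.986, -0.001], [0.986, -0.166, 0.0], [0.0, -0.001, -1.0]]
wrist_force: [-1.1, -0.1, 0.2]
gripper_width: -0.006
```

Run:
```python
from h import *
from station import *
o=get_obs();print(o["time"],C(o["tcp_pos"]),o["wrist_force"],o["gripper_width"])
goto(o,W((-67,-80,60)))
```

```text
1.7667 [-117.65865263  -17.14107867  230.83190927] [-1.07885915 -0.10099336  0.17415929] -0.006095419583582871
shift tool cm [-6.29  5.08 17.08] rotvec [-0.06  0.    0.04]
```

move_arm(steps=[[1,[-2.1,1.7,0],[0,0,0]],[1,[-2.1,1.7,0],[0,0,0]],[1,[-2.1,1.7,0],[0,0,0]],[1,[0,0,2.8],[0,0,0]],[1,[0,0,2.8],[0,0,0]],[1,[0,0,2.8],[0,0,0]],[1,[0,0,2.8],[0,0,0]],[1,[0,0,2.8],[0,0,0]],[1,[0,0,2.8],[0,0,0]],[1,[0,0,0],[0,0,0]]])

```text
time: 2.6
tcp_pos: [464.5, -66.5, 59.3]
tcp_rot: [[0.168, 0.986, -0.007], [0.986, -0.168, 0.002], [0.001, -0.008, -1.0]]
wrist_force: [-1.4, 0.4, -0.5]
gripper_width: -0.001
```

Run:
```python
from h import *
from station import *
import cv2
o=get_obs();print(o["time"],C(o["tcp_pos"]),o["wrist_force"],o["gripper_width"])
goto(o,W((-67,-80,40)))
t=capture("top")["image"][170:245,230:330,::-1];s=capture("scene")["image"][185:260,225:325,::-1]
cv2.imwrite("pics/z2.png",np.vstack([cv2.resize(a,None,fx=4,fy=4,interpolation=cv2.INTER_CUBIC) for a in (t,s)]))
```

```text
2.6 [-71.29110955 -77.58818658  59.30540285] [-1.37233237  0.44442108 -0.54828326] -0.0011266443316494269
shift tool cm [-0.24  0.44  1.93] rotvec [-0.44 -0.07 -0.08]
```

View pics/z2.png

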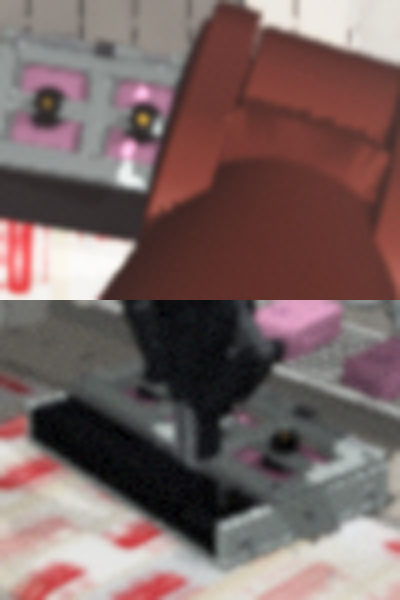

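move_arm(steps=[[1,[-0.2,0.2,0.6],[0,0,0]],[1,[0,0,0.6],[0,0,0]],[1,[0,0,0],[0,0,0]],[1,[0,0,0],[0,0,0]]])

```text
time: 3.03
tcp_pos: [470.3, -70.8, 51.8]
tcp_rot: [[0.167, 0.986, 0.001], [0.986, -0.167, -0.0], [-0.0, 0.001, -1.0]]
wrist_force: [-0.7, -0.4, -0.7]
gripper_width: 0.001
```

Run:
```python
from h import *
from station import *
o=get_obs();print(o["time"],C(o["tcp_pos"]),o["wrist_force"])
goto(o,W((-67,-81,35)))
```

```text
3.0333 [-64.86663471 -80.90211953  51.76841504] [-0.73382065 -0.44039782 -0.68764926]
shift tool cm [-0.01 -0.21  1.68] rotvec [ 0.04  0.   -0.03]
```

move_arm(steps=[[1,[0,-0.2,0.6],[0,0,0]],[1,[0,0,0.6],[0,0,0]],[1,[0,0,0.4],[0,0,0]],[1,[0,0,0.2],[0,0,0]],[1,[0,0,0.1],[0,0,0]],[1,[0,0,0],[0,0,0]],[1,[0,0,0],[0,0,0]]])

```text
time: 3.62
tcp_pos: [468.1, -70.4, 32.3]
tcp_rot: [[0.167, 0.986, -0.0], [0.986, -0.167, -0.0], [-0.0, -0.0, -1.0]]
wrist_force: [0.3, -0.2, -0.9]
gripper_width: 0.001
```

move_arm(steps=[[1,[0,0,0.1],[0,0,0]],[1,[0,0,0.1],[0,0,0]],[1,[0,0,0.1],[0,0,0]],[1,[0,0,0.1],[0,0,0]],[1,[0,0,0],[0,0,0]],[1,[0,0,0],[0,0,0]]])

```text
time: 4.12
tcp_pos: [468.0, -70.4, 28.2]
tcp_rot: [[0.167, 0.986, -0.0], [0.986, -0.167, 0.0], [0.0, -0.0, -1.0]]
wrist_force: [-0.7, -0.4, -0.1]
gripper_width: -0.001
```

Below the ledge top with no force, so I'm in the notch. Carrying on slowly.

move_arm(steps=[[1,[0,0,0.1],[0,0,0]],[1,[0,0,0.1],[0,0,0]],[1,[0,0,0.1],[0,0,0]],[1,[0,0,0.1],[0,0,0]],[1,[0,0,0.1],[0,0,0]],[1,[0,0,0],[0,0,0]],[1,[0,0,0],[0,0,0]]])

```text
time: 4.7
tcp_pos: [468.0, -70.4, 23.3]
tcp_rot: [[0.167, 0.986, -0.0], [0.986, -0.167, 0.0], [0.0, -0.0, -1.0]]
wrist_force: [-0.2, 0.6, -0.2]
gripper_width: 0.001
```

move_arm(steps=[[1,[0,0,0.1],[0,0,0]],[1,[0,0,0.1],[0,0,0]],[1,[0,0,0.1],[0,0,0]],[1,[0,0,0],[0,0,0]],[1,[0,0,0],[0,0,0]]])

```text
time: 5.12
tcp_pos: [467.6, -70.3, 20.2]
tcp_rot: [[0.167, 0.986, -0.001], [0.986, -0.167, 0.0], [-0.0, -0.001, -1.0]]
wrist_force: [-2.0, -0.4, 2.9]
gripper_width: 0.001
```

move_arm(steps=[[1,[0,0,0.1],[0,0,0]],[1,[0,0,0.1],[0,0,0]],[1,[0,0,0.1],[0,0,0]],[1,[0,0,0.05],[0,0,0]],[1,[0,0,0],[0,0,0]],[1,[0,0,0],[0,0,0]]])

```text
time: 5.62
tcp_pos: [466.9, -70.1, 16.6]
tcp_rot: [[0.167, 0.986, -0.002], [0.986, -0.167, 0.0], [0.0, -0.002, -1.0]]
wrist_force: [-6.2, 0.4, 4.6]
gripper_width: -0.001
```

```bash
cat >> h.py <<'E'
def pic(name):
    from station import capture
    import cv2
    t=capture("top")["image"][150:250,210:330,::-1];s=capture("scene")["image"][160:260,215:335,::-1]
    cv2.imwrite(name,np.hstack([cv2.resize(a,None,fx=3.3,fy=3.3,interpolation=cv2.INTER_CUBIC) for a in (t,s)]))
E
python3 - <<'E'
from h import *
from station import *
pic("pics/z3.png")
o=get_obs();print(o["time"],C(o["tcp_pos"]),o["wrist_force"])
E
```

```text
5.7167 [-68.32991588 -80.81943053  16.61487573] [-6.17211013  0.65242907  5.9855099 ]
```

View pics/z3.png

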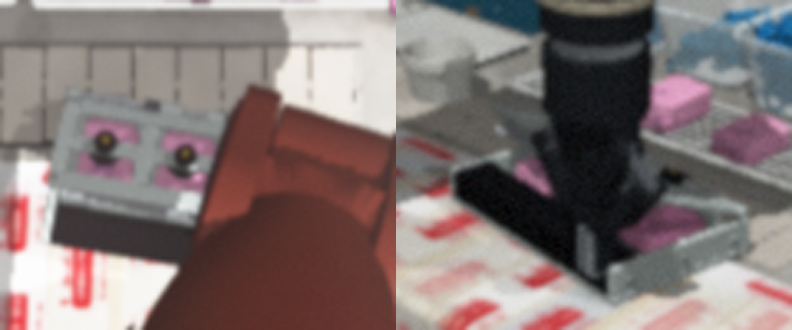

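The lid has let go and is on its way up. I'll hold still while it swings.

move_arm(steps=[[1,[0,0,0],[0,0,0]],[1,[0,0,0],[0,0,0]],[1,[0,0,0],[0,0,0]],[1,[0,0,0],[0,0,0]],[1,[0,0,0],[0,0,0]],[1,[0,0,0],[0,0,0]],[1,[0,0,0],[0,0,0]],[1,[0,0,0],[0,0,0]],[1,[0,0,0],[0,0,0]],[1,[0,0,0],[0,0,0]]])

```text
time: 6.55
tcp_pos: [466.9, -70.1, 16.6]
tcp_rot: [[0.167, 0.986, -0.002], [0.986, -0.167, 0.0], [0.0, -0.002, -1.0]]
wrist_force: [-6.3, 1.1, 5.9]
gripper_width: -0.003
```

Run:
```python
from h import *
from station import *
pic("pics/z4.png")
o=get_obs();print(o["time"],C(o["tcp_pos"]),o["wrist_force"])
```

```text
6.65 [-68.35560535 -80.80643926  16.60897181] [-6.06031921 -0.5432108   5.79062983]
```

View pics/z4.png

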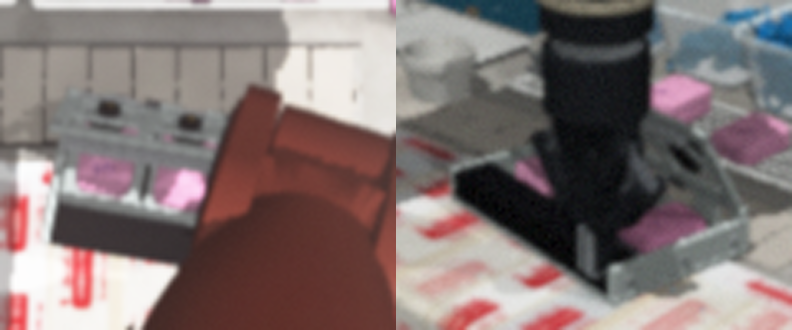

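move_arm(steps=[[1,[0,-0.2,-0.4],[0,0,0]],[1,[0,-0.2,-0.6],[0,0,0]],[1,[0,-0.2,-1],[0,0,0]],[1,[0,0,-1.5],[0,0,0]],[1,[0,0,-2],[0,0,0]],[1,[0,0,-2],[0,0,0]],[1,[0,0,-1],[0,0,0]],[1,[2.7,0,0],[0,0,0]],[1,[2.7,0,0],[0,0,0]],[1,[2.7,0,0],[0,0,0]]])

```text
time: 7.48
tcp_pos: [476.4, 11.1, 103.2]
tcp_rot: [[0.168, 0.986, 0.002], [0.986, -0.168, -0.0], [0.0, 0.002, -1.0]]
wrist_force: [0.2, 0.6, -0.0]
gripper_width: -0.001
```

move_arm(steps=[[1,[0,0,0],[0,0,0]],[1,[0,0,0],[0,0,0]],[1,[0,0,0],[0,0,0]]])

```text
time: 7.73
tcp_pos: [475.8, 10.3, 102.4]
tcp_rot: [[0.166, 0.986, 0.001], [0.986, -0.166, -0.0], [-0.0, 0.001, -1.0]]
wrist_force: [0.6, -0.7, 0.3]
gripper_width: -0.001
```

Run:
```python
from h import *
from station import *
pic("pics/z5.png")
o=get_obs();print(o["time"],C(o["tcp_pos"]),o["wrist_force"])
goto(o,W((-40,0,100)))
```

```text
7.8333 [-72.96855313  -0.55813334 102.15041758] [-1.30538818 -0.44930199 -0.6757145 ]
shift tool cm [0.06 3.3  0.22] rotvec [ 0.03  0.01 -0.06]
```

View pics/z5.png

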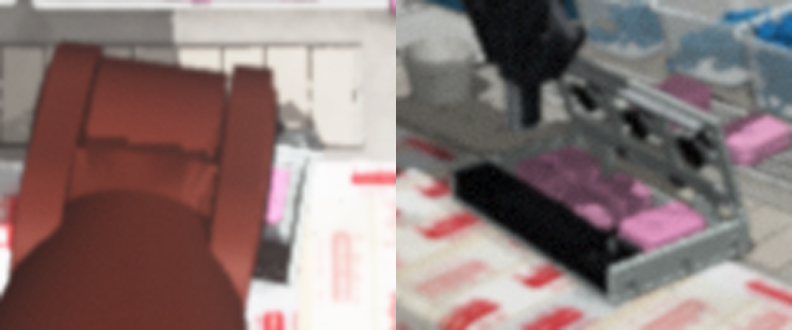

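move_arm(steps=[[1,[0,1.5,0.2],[0,0,0]],[1,[0,1.5,0],[0,0,0]],[1,[0,1.5,0],[0,0,0]],[1,[0,1.0,0],[0,0,0]],[1,[0,0.5,0],[0,0,0]],[1,[0,0.3,0],[0,0,0]],[1,[0,0.3,0],[0,0,0]],[1,[0,0.3,0],[0,0,0]]])

```text
time: 8.5
tcp_pos: [543.2, -1.3, 99.7]
tcp_rot: [[0.167, 0.986, -0.001], [0.986, -0.167, 0.0], [-0.0, -0.001, -1.0]]
wrist_force: [-0.5, 0.9, -0.3]
gripper_width: 0.001
```

move_arm(steps=[[1,[0,0.3,0],[0,0,0]],[1,[0,0.3,0],[0,0,0]],[1,[0,0.3,0],[0,0,0]],[1,[0,0.3,0],[0,0,0]]])

```text
time: 8.83
tcp_pos: [555.5, -3.0, 99.8]
tcp_rot: [[0.167, 0.986, -0.0], [0.986, -0.167, 0.0], [-0.0, -0.0, -1.0]]
wrist_force: [-0.6, -0.1, 0.3]
gripper_width: 0.004
```

move_arm(steps=[[1,[0,0.3,0],[0,0,0]],[1,[0,0.3,0],[0,0,0]],[1,[0,0.3,0],[0,0,0]],[1,[0,0.3,0],[0,0,0]]])

```text
time: 9.17
tcp_pos: [567.6, -5.1, 99.8]
tcp_rot: [[0.167, 0.986, -0.0], [0.986, -0.167, -0.0], [-0.0, -0.0, -1.0]]
wrist_force: [-0.7, 0.1, 1.0]
gripper_width: 0.001
```

Run:
```python
from h import *
from station import *
pic("pics/z6.png")
o=get_obs();print(o["time"],C(o["tcp_pos"]),o["wrist_force"])
```

```text
9.2667 [2.05335296e+01 8.71315758e-02 9.97926096e+01] [-0.73924124  0.40778737 -0.66455836]
```

View pics/z6.png

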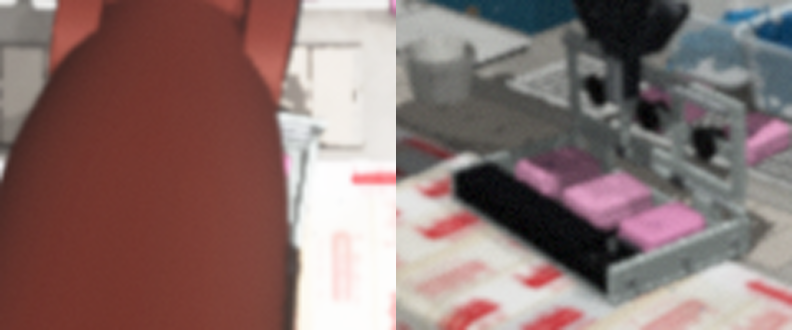

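move_arm(steps=[[1,[0,0.4,0],[0,0,0]],[1,[0,0.4,0],[0,0,0]],[1,[0,0.4,0],[0,0,0]],[1,[0,0.4,0],[0,0,0]]])

```text
time: 9.6
tcp_pos: [583.5, -7.8, 99.8]
tcp_rot: [[0.167, 0.986, -0.0], [0.986, -0.167, 0.0], [-0.0, -0.0, -1.0]]
wrist_force: [-1.9, 0.9, 1.9]
gripper_width: 0.0
```

move_arm(steps=[[1,[0,0.4,0],[0,0,0]],[1,[0,0.3,0],[0,0,0]],[1,[0,0.3,0],[0,0,0]],[1,[0,0.2,0],[0,0,0]],[1,[0,0,0],[0,0,0]]])

```text
time: 10.02
tcp_pos: [595.4, -9.8, 99.7]
tcp_rot: [[0.167, 0.986, 0.0], [0.986, -0.167, -0.0], [0.0, 0.0, -1.0]]
wrist_force: [-1.3, 0.3, -0.5]
gripper_width: 0.004
```

Run:
```python
from h import *
from station import *
pic("pics/z7.png")
o=get_obs();print(o["time"],C(o["tcp_pos"]),o["wrist_force"])
```

```text
10.1167 [4.80182201e+01 8.39454504e-02 9.97630302e+01] [ 0.73789483 -0.80187017 -0.44977668]
```

View pics/z7.png

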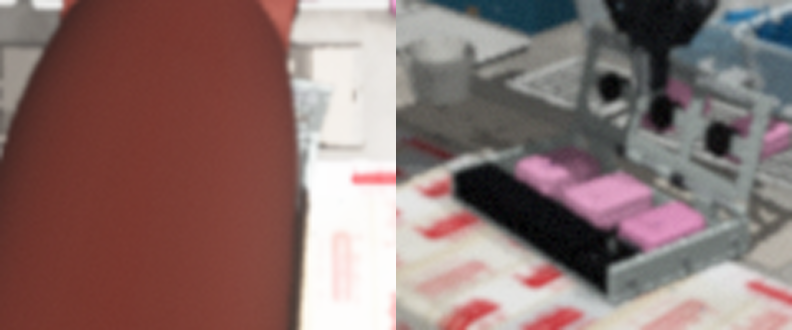

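move_arm(steps=[[1,[0,0.2,0],[0,0,0]],[1,[0,0.2,0],[0,0,0]],[1,[0,0.2,0],[0,0,0]],[1,[0,0.2,0],[0,0,0]],[1,[0,0,0],[0,0,0]]])

```text
time: 10.53
tcp_pos: [601.0, -10.7, 99.3]
tcp_rot: [[0.167, 0.986, -0.004], [0.986, -0.167, 0.001], [-0.0, -0.004, -1.0]]
wrist_force: [-8.5, 0.3, 4.0]
gripper_width: 0.004
```

move_arm(steps=[[1,[0,0.1,0],[0,0,0]],[1,[0,0.1,0],[0,0,0]],[1,[0,0,0],[0,0,0]]])

```text
time: 10.78
tcp_pos: [601.2, -10.8, 99.3]
tcp_rot: [[0.167, 0.986, -0.007], [0.986, -0.167, 0.001], [-0.0, -0.007, -1.0]]
wrist_force: [-14.2, 2.8, 7.8]
gripper_width: -0.003
```

move_arm(steps=[[1,[0,0.1,0],[0,0,0]],[1,[0,0.1,0],[0,0,0]],[1,[0,0,0],[0,0,0]]])

```text
time: 11.03
tcp_pos: [601.4, -10.8, 99.1]
tcp_rot: [[0.167, 0.986, -0.01], [0.986, -0.167, 0.001], [-0.0, -0.01, -1.0]]
wrist_force: [-22.4, 3.2, 13.5]
gripper_width: 0.002
```

Run:
```python
from h import *
from station import *
pic("pics/z8.png")
o=get_obs();print(o["time"],C(o["tcp_pos"]),o["wrist_force"])
```

```text
11.1333 [5.44082072e+01 7.94856351e-02 9.91365956e+01] [-21.48761309   4.40445969  13.81665251]
```

View pics/z8.png

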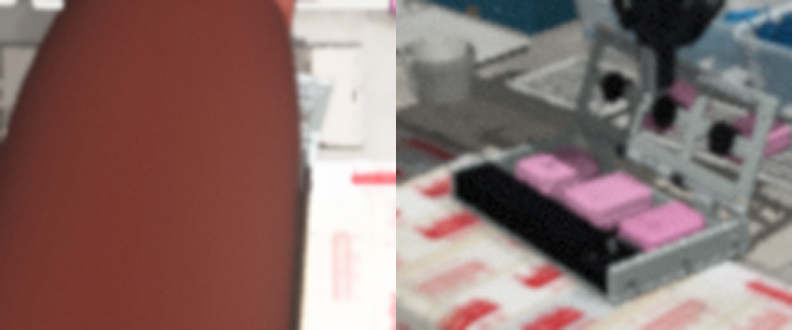

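A firm stop: force climbs without motion. I'll back off and measure the lid angle.

move_arm(steps=[[1,[0,-0.4,0],[0,0,0]],[1,[0,-0.8,0],[0,0,0]],[1,[0,-2,0],[0,0,0]],[1,[0,-3,0],[0,0,0]],[1,[0,-3,0],[0,0,0]],[1,[0,-3,0],[0,0,0]],[1,[0,-3,-1],[0,0,0]],[1,[0,-2,-2],[0,0,0]],[1,[0,0,-3],[0,0,0]],[1,[0,0,-3],[0,0,0]]])

```text
time: 11.97
tcp_pos: [435.6, 17.3, 190.8]
tcp_rot: [[0.167, 0.986, -0.0], [0.986, -0.167, 0.0], [0.0, -0.0, -1.0]]
wrist_force: [1.8, 0.5, 0.9]
gripper_width: 0.004
```

move_arm(steps=[[1,[2.5,-1.5,0],[0,0,0]],[1,[2.5,-1.5,0],[0,0,0]],[1,[2.5,-1.5,0],[0,0,0]],[1,[2.5,-1.5,0],[0,0,0]],[1,[2.5,0,0],[0,0,0]],[1,[2.5,0,0],[0,0,0]],[1,[2.5,0,0],[0,0,0]],[1,[2.5,0,0],[0,0,0]],[1,[0,0,0],[0,0,0]],[1,[0,0,0],[0,0,0]]])

```text
time: 12.8
tcp_pos: [411.6, 225.1, 189.9]
tcp_rot: [[0.165, 0.986, 0.001], [0.986, -0.165, 0.0], [0.0, 0.001, -1.0]]
wrist_force: [0.5, -0.5, 0.0]
gripper_width: -0.001
```

Run:
```python
from h import *
from station import *
import cv2,pickle
o=get_obs();print(o["time"],C(o["tcp_pos"]),o["wrist_force"])
cs={n:capture(n) for n in("top","scene")};pickle.dump(cs,open("c9.pkl","wb"))
for n,(y0,x0) in(("top",(155,215)),("scene",(160,225))):
    a=cv2.resize(cs[n]["image"][y0:y0+95,x0:x0+110,::-1],None,fx=6,fy=6,interpolation=cv2.INTER_CUBIC)
    for th,col in((1.75,(0,0,255)),(1.9,(0,255,0))):
        for y in(-107,107):
            u,v=proj(cs[n],W((55-89*np.cos(th),y,36+89*np.sin(th)))); cv2.circle(a,(int((u-x0+.5)*6),int((v-y0+.5)*6)),3,col,-1)
    cv2.imwrite(f"pics/e_{n}.png",a)
```

```text
12.8 [-172.05544089  201.06720628  189.86176049] [ 0.54995749 -0.45651187  0.03273923]
```

View pics/e_top.png

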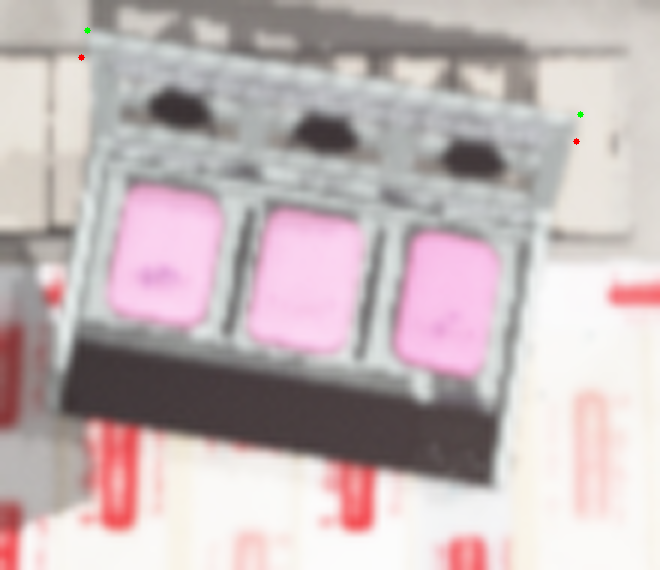

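View pics/e_scene.png

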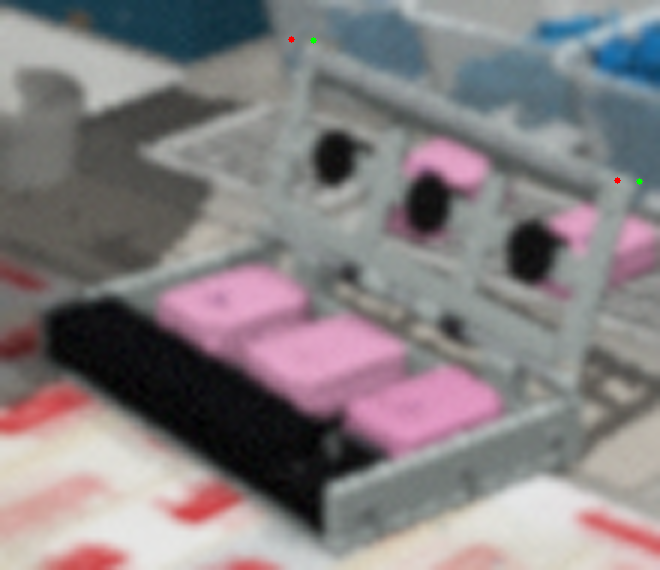

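```bash
python3 -c "
from station import *
print(get_obs()['wrist_force']);print(finish_job())"
```

```text
[-0.66460965 -0.46236213 -0.47626631]
the job is handed in; nothing more can be done
None
```

The lid is open and rests against its back stop. I handed the job in at about 13 s of the 67 s allowed; it reports no verdict.

- **Finding the notch:** Contrast-stretched pictures showed it at the right end of the ledge, clamp y about -60 to -100 mm. Lowering the shut fingertips there confirmed it: they passed the ledge top at z = 30 mm without force and met the catch at about 21 mm. I did not feel along the rest of the ledge.
- **Pressing the catch:** I pressed it down about 5 mm with roughly 6 N, plus about 6 N sideways, probably from the hook leaning on the fingers. The lid sprang up clear of the gripper.
- **Pushing the lid back:** The push needed about 2 N until the lid met its stop. I then pressed on to about 26 N to be sure it was the stop, which is harder than the push needed but under the 45 N limit.

**Last checks**
- In the final top view the lid's front edge lies within about 1–1.5 pixels of the position for 1.9 rad, and clearly beyond 1.75 rad. In the scene view its left corner lies about 2.5 pixels lower than predicted, which I put down to the few millimetres of error in the clamp pose.
- The fingers met the stop about 6 mm sooner than I had predicted. That could be the same pose error or the assumed finger width.
- The three moulds lie in their stations by eye, not measured.
- I did not check the catch's spring-back separately. The arm came away with no force on it.
- The arm was clear of everything near the clamp at the end, and nothing I saw suggested a bystander had been touched; I did not measure their positions.

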